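# Switch on the extractor and scrub the ink pot

### The job

Clean the steel ink pot: first switch on the bench extractor by pushing the long, ball-ended toggle lever over its centre to the side away from the robot until it clicks and stays there. Then take the pot brush off its forked hanger and scrub the inside of the pot with two full strokes (bristles down to the bottom, up to about the rim, down, up again, and down), and leave the brush standing in the pot with its bristles at the bottom. The short-levered switch must stay as it is, the pot must stay upright where it stands, and nothing else may be knocked about.

Things in the scene. Friction and masses are not known exactly. Their poses are not given: they have to be found in the camera images.
- fan_box: Extractor switch: fixed grey box, 120 x 80 x 56 mm (plate and bezel on top reach 63 mm), origin at the centre of its underside, z up. Its +x side, facing away from the robot within 30 degrees, is the ON side. On top is the long toggle lever: a 10 mm steel rod with a black 20 mm ball on its end, pivoted about the box's y axis 60 mm above its underside, over its centre.
- fan_lever_tip (a point): Centre of the ball at the end of the long lever, 65 mm from the pivot. Off: 28 mm towards the box's -x side, 119 mm above the table.
- fan_lever (a joint): Angle of the long lever (rad): 0 = off, leaning 0.45 from upright to the box's -x side (towards the robot); 0.45 = upright, the snap-over centre; 0.9 = on, leaning to the +x side. A spring holds it at either end; moving it off its end takes about 5 N at the ball, falling to nearly nothing at the centre, past which it snaps to the other end by itself.
- lamp_box: The other switch, not to be touched: the same box (120 x 80 x 56 mm), but with a short stubby lever, 28 mm long from the pivot and without a ball. The two boxes may stand in either order.
- lamp_lever (a joint): Angle of the short lever (rad), 0 = off as at the start. Leave it.
- hanger: The brush hanger: fixed, dark steel. Origin on the table under the point where the brush hangs; +x from there to its post, z up. Base plate 12 mm high, x -10 to 90 mm, y -50 to 50 mm; post at x 65 to 79 mm, 135 mm high. Its fork points to -x.
- hanger_fork (a point): Where the brush hangs: middle of the fork, at the prongs' top face, 135 mm above the table; axes as the hanger's. Prongs 6 mm thick, slot 14 mm wide, open to -x, where the prongs end 20 mm from this point. The bristles cannot pass up through the slot: raise the brush 8 to 25 mm, draw it out to -x by 55 mm or more, only then lift it.
- brush_handle (a point): Centre of the brush's upright wooden handle (16 mm diameter, 94 mm long, z to its top). The 90 g, 210 mm brush hangs by a 30 mm collar, 6 mm high, its underside 53 mm below this point, on the prongs. Below it a thin wire stem (8 mm), then the stiff bristle head, 49 mm diameter, 93 to 163 mm below this point. Hanging, this point is 188 mm above the table.
- brush_tip (a point): Centre of the lower end of the bristle head, 163 mm below the handle's centre along the brush. Hanging, 25 mm above the table.
- pot_floor (a point): Centre of the inside floor of the ink pot, a plain round steel pot that stands loose on the table (0.6 kg): outer diameter 90 mm, inner diameter 82 mm, 95 mm high. This point is 5 mm above the table; z up.
- pot_rim (a point): Centre of the pot's open mouth, at rim height, 90 mm above its inside floor.
- tape: Bystander: black roll of tape lying flat, 96 mm diameter, 48 mm high; origin at the centre of its underside.
- jar: Bystander: ink jar with white cap, 68 mm diameter, 85 mm high; origin at the centre of its underside.
- jar_b: Bystander: ink jar with black cap, 68 mm diameter, 85 mm high; origin at the centre of its underside.
- spray: Bystander: spray can, 64 mm diameter, 190 mm high; origin at the centre of its underside.
- squeegee: Bystander: wooden squeegee lying flat, 200 mm long along its y axis, 24 mm high; origin under the wooden part's centre.
- spatula: Bystander: ink spatula, 200 mm long along its x axis, lying flat on the table.
Not all that is in view belongs to the job. What is shaped like the part that bears pot_floor but red is not meant. Leave any purple look-alike of the part that bears brush_handle alone.

How it is judged:
By the outcome, as a careful person would: the job done as asked, in the order asked, and still so for the second after the job is handed in, with the robot touching nothing.
It also fails if it takes over 72 s, if anything falls off the work surface, if the arm or the gripper's body presses on something with over 40 N, if the wrist force passes 120 N, or if a joint passes its speed limit or range.

### The arm

A 6-joint arm with a two-finger parallel gripper is mounted at the origin on the work surface. World frame = base frame: x ahead of the robot, y to its left, z up, the work surface at z = 0. Lengths are in mm, angles in rad, forces in N, time in s.
With the tool pointing down it reaches from about 275 to 750 mm from the base axis. Payload 10.2 kg.
Tool frame: the origin (TCP) lies midway between the tips of the shut fingers; the grasp point (between the pads) lies 19 mm behind it; z points along the fingers, y is the line along which they close (so a half turn about z gives the same grasp; the last joint's range is limited). The gripper opens to 85 mm and grips with 20 to 120 N. Pads are 22 mm wide; open, the fingers measure 114 mm over their backs; the gripper's body (76 mm by 85 mm) begins 54 mm behind the grasp point. The pads swing forward as they close: fully open they stand 13 mm farther back than shut.
Start: joints at [-1.455, 0.313, 1.498, -0, 1.331, -0.223], TCP at [174.474, -495.166, 203.594] pointing down, gripper open.
Joint ranges: [-2.94, 2.94], [-0.97, 2.17], [0.19, 2.56], [-1.23, 4.37], [0.02, 3.11], [-2.88, 2.88]. Speed limits (rad/s): [2.39, 2.39, 3.01, 3.14, 3.14, 3.14].

### API

Orientations are given as a unit quaternion [w, x, y, z].
In Python, from rig import ctrl gives the robot as it stands.
- The arm moves only by the tool send_rows, never from a script. Its argument "targets" is a list of rows, each a list of 7 numbers: the closure, from -1 (fully open) to 1 (shut), so that 0 is half open, then the shift along the tool's x, y, z in m, then the turn, a rotation vector about the tool's x, y, z in rad. In form: [[claw, dx, dy, dz, ax, ay, az], ...]. A call has exactly 10 rows; each row shifts and turns the commanded pose from where the row before left it, along the tool's axes as they then stand; what a row does not reach is not made up. A row lasts 1/8 s, in which the tool goes at most 62.5 mm and 10.7 degrees, less where a joint would pass 70% of its speed; a pose out of reach is approached as far as the arm can. A call with a gripper value outside its range is refused whole. The fingers move at their own pace and stop on an object; "squeeze" is the grip in N (left out, the last holds). Time passes only in rows, so rows that do not move let the fingers close, or fill a call up. It gives the time, the measured TCP pose, the force, the opening and the grip force at its end, in the units of the state.
- ctrl.sense(): the state, without advancing time (a new reading comes with each control period).
- ctrl.capture(name): name is "side" or "top"; returns a dict with "img" (384x512x3 uint8, red, green, blue), "camera_matrix" (3x3 intrinsics, pixels), "R" (3x3) and "t" (3): a world point X has camera coordinates R X + t. Camera axes: x right, y down, z forward; pixel columns grow to the right and rows downward; lengths in mm; the calibration is good to about 2 mm. A picture is of the moment at which its call begins. There is no depth.
- ctrl.finish_job(): hands the job in; it is judged then, once.
Trained networks look in a picture, given as the dict that the camera call returned (one of the last four; its "shot" number tells which), for a name from the list of things; names that differ only in an ending like _2 or _b are one class to them, and where a whole thing is asked for, a point or a joint stands for the part that bears it (a point fixed in the world has none). Each returns a list of dicts, best first, with "score" (0 to 1); they miss things now and then, are a little off and sometimes report something else, mostly with a low value. They report only what shows in the picture. A call takes as long as a camera call. They do not tell look-alikes from the thing itself.
- ctrl.boxes_of(query, picture): "extent" ([left, top, width, height] in pixels, round what is visible of it).
- ctrl.landmark_of(query, picture): "point" ([column, row] in pixels: a listed point, or the origin of a listed thing).
The state is a dict: "time_s": time; "joints": joint angles; "dq": joint speeds; "tau": joint torques, N m; "eef_pos": TCP position; "ee_rot": TCP orientation; "force": force on the tool from outside, world axes, zero at the start; "wrist_torque": the same for the moment, N m; "grip_width": opening from 0.0 (shut) to 1.0 (fully open); "grip_force": force on a finger pad.
Only numpy, scipy, OpenCV 4.12 (cv2) and the standard library are available. Lean on these libraries where they do the work, as an engineer would, in place of code of your own. Each camera call takes 0.05 s, during which the arm holds its last target. There are 200 camera calls.

## Working session

There is one attempt and no reset: what is moved stays moved. The work goes in short steps, Python scripts to look and compute and a tool call to move; the robot and the scene stay as the last step left them, time stands still between calls to the robot, and variables do not carry over. Pictures are saved under pics/ and viewed, at most 10 in all, crops included, and the job is handed in when it is done.

Besides the shell and the picture viewer there is one more tool, called after "Call:" by a JSON object that holds its "fn" and its "kwargs", one argument or row to a line. send_rows: Moves the arm, as the interface text tells. Its arguments: {"type":"object","properties":{"targets":{"type":"array"},"squeeze":{"type":"number"}},"required":["targets"]}

```bash
mkdir -p pics; cat > h.py <<'E'
import numpy as np, cv2
from rig import ctrl
def P(c):
    return c["camera_matrix"]@np.hstack([c["R"],np.array(c["t"]).reshape(3,1)])
def ray_z(c,uv,z):
    R=np.array(c["R"]);t=np.array(c["t"]).reshape(3)
    d=R.T@np.linalg.inv(c["camera_matrix"])@np.array([uv[0],uv[1],1.]);o=-R.T@t
    return o+d*(z-o[2])/d[2]
def proj(c,X):
    p=P(c)@np.append(X,1.);return p[:2]/p[2]
E
python3 - <<'E'
from h import *
pics={}
for n in("top","side"):
    c=ctrl.capture(n);pics[n]=c
    cv2.imwrite(f"pics/{n}0.png",c["img"][:,:,::-1])
    R=np.array(c["R"]);print(n,(-R.T@np.array(c["t"]).reshape(3)).round())
Z=dict(fan_lever_tip=119,fan_box=0,lamp_box=0,hanger=0,hanger_fork=135,brush_handle=188,brush_tip=25,pot_floor=5,pot_rim=95,tape=0,jar=0,spray=0,squeegee=0,spatula=0)
for q,z in Z.items():
    for n,c in pics.items():
        for d in ctrl.landmark_of(q,c)[:4]:
            if d["score"]>.2: print(q,n,round(d["score"],2),np.round(d["point"]),ray_z(c,d["point"],z).round()[:2])
print(ctrl.sense())
E
```

```text
top [ 308.   -6. 1260.]
side [222. 706. 734.]
fan_lever_tip top 0.57 [111. 225.] [487. 350.]
fan_lever_tip side 0.64 [209. 309.] [482. 349.]
fan_lever_tip side 0.21 [193. 224.] [625. 172.]
fan_box top 0.77 [121. 226.] [502. 358.]
fan_box side 0.73 [202. 344.] [505. 356.]
fan_box side 0.62 [265. 191.] [ 583. -137.]
fan_box side 0.6 [212. 309.] [528. 278.]
lamp_box top 0.76 [175. 226.] [501. 209.]
lamp_box side 0.67 [239. 285.] [502. 196.]
hanger top 0.76 [352. 210.] [ 547. -287.]
hanger side 0.83 [298. 167.] [ 538. -291.]
hanger_fork top 0.68 [364. 201.] [ 544. -287.]
hanger_fork side 0.74 [298. 126.] [ 550. -304.]
brush_handle top 0.86 [367. 198.] [ 542. -281.]
brush_handle top 0.83 [412. 185.] [ 572. -390.]
brush_handle top 0.56 [224. 157.] [643.  63.]
brush_handle side 0.88 [300. 110.] [ 549. -304.]
brush_handle side 0.6 [300.  99.] [ 570. -371.]
brush_tip top 0.94 [395. 196.] [ 583. -400.]
brush_tip top 0.92 [354. 211.] [ 541. -286.]
brush_tip top 0.47 [352. 212.] [ 538. -279.]
brush_tip side 0.71 [294. 143.] [ 585. -380.]
brush_tip side 0.63 [264. 214.] [535. -20.]
pot_floor top 
[... 1287 characters left out ...]
 53.]
{'time_s': 1.5, 'joints': array([-1.45539564e+00,  3.12897261e-01,  1.49770625e+00,  6.87546449e-07,
        1.33102156e+00, -2.23380256e-01]), 'dq': array([ 0.00071491,  0.00046507,  0.00094011, -0.00113639,  0.00202924,
       -0.00275476]), 'tau': array([ 5.98163060e-04, -4.12165546e+01, -2.59897506e+01, -1.82392587e-04,
        4.96210250e-04, -1.48114150e-06]), 'eef_pos': array([ 174.4753789 , -495.15695876,  203.59322364]), 'ee_rot': array([-1.61648954e-05,  9.85687719e-01,  1.68581493e-01,  1.20801259e-06]), 'force': array([-0.36828426, -0.18434639,  0.25506004]), 'wrist_torque': array([ 0.03327084, -0.04033918,  0.01727691]), 'grip_force': 0.0, 'grip_width': 1.0005968285474545}
```

View pics/top0.png

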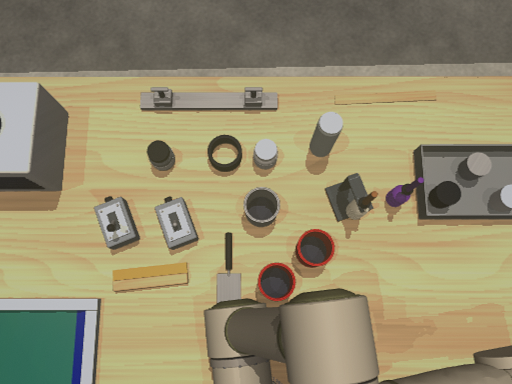

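View pics/side0.png

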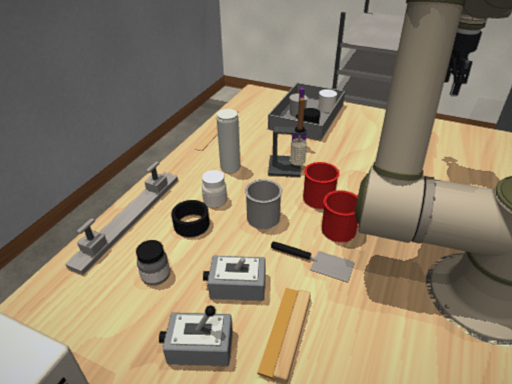

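The top view shows the fan box on the left at (116,222), with its ball at (111,226), and the lamp box at (176,222). The grey pot is at (261,206). The brown brush on the hanger is at (362,205), and the purple one is at (400,194). The side view agrees. Next I'll zoom in and refine the measurements.

```bash
python3 - <<'E'
from h import *
from scipy.optimize import least_squares
T=ctrl.capture("top");S=ctrl.capture("side")
a=cv2.resize(T["img"][160:260,85:205],None,fx=3.3,fy=3.3,interpolation=cv2.INTER_CUBIC)
b=cv2.resize(T["img"][160:260,310:430],None,fx=3.3,fy=3.3,interpolation=cv2.INTER_CUBIC)
c=cv2.resize(S["img"][80:180,240:360],None,fx=3.3,fy=3.3,interpolation=cv2.INTER_CUBIC)
d=cv2.resize(S["img"][280:380,150:270],None,fx=3.3,fy=3.3,interpolation=cv2.INTER_CUBIC)
cv2.imwrite("pics/crop.png",np.vstack([np.hstack([a,b]),np.hstack([d,c])])[:600+100,:800,::-1][:600])
# fine fits
def tri(u,v):
    A=[]
    for cam,p in((T,u),(S,v)):
        M=P(cam);A+= [p[0]*M[2]-M[0],p[1]*M[2]-M[1]]
    X=np.linalg.svd(np.array(A))[2][-1];return X[:3]/X[3]
for q,hint in(("fan_lever_tip",[485,350]),("hanger_fork",[545,-292]),("brush_handle",[545,-292]),("brush_tip",[542,-287]),("pot_floor",[535,-36]),("pot_rim",[540,-38])):
    o=[]
    z={"fan_lever_tip":119,"hanger_fork":135,"brush_handle":188,"brush_tip":25,"pot_floor":5,"pot_rim":95}[q]
    for cam in(T,S):
        k=[e["point"] for e in ctrl.landmark_of(q,cam) if np.hypot(*(ray_z(cam,e["point"],z)[:2]-hint))<35]
        o.append(k[0] if k else None)
    print(q,[None if p is None else ray_z(cam,p,z)[:2].round() for cam,p in zip((T,S),o)],tri(*o).round() if all(p is not None for p in o) else "")
print("proj fork top",proj(T,[545,-290,135]),proj(S,[545,-290,135]))
E
```

```text
fan_lever_tip [array([484., 358.]), array([477., 345.])] [478. 352. 131.]
hanger_fork [array([ 544., -289.]), array([ 532., -291.])] [ 539. -290.  136.]
brush_handle [array([ 543., -281.]), array([ 545., -271.])] [ 547. -283.  181.]
brush_tip [array([ 543., -285.]), array([ 547., -275.])] [ 547. -286.   17.]
pot_floor [array([528., -30.]), array([541., -32.])] [532. -28.   9.]
pot_rim [array([553., -29.]), array([541., -35.])] [547. -31.  99.]
proj fork top [365.4002637  200.91645181] [298.28116047 128.86634748]
```

View pics/crop.png

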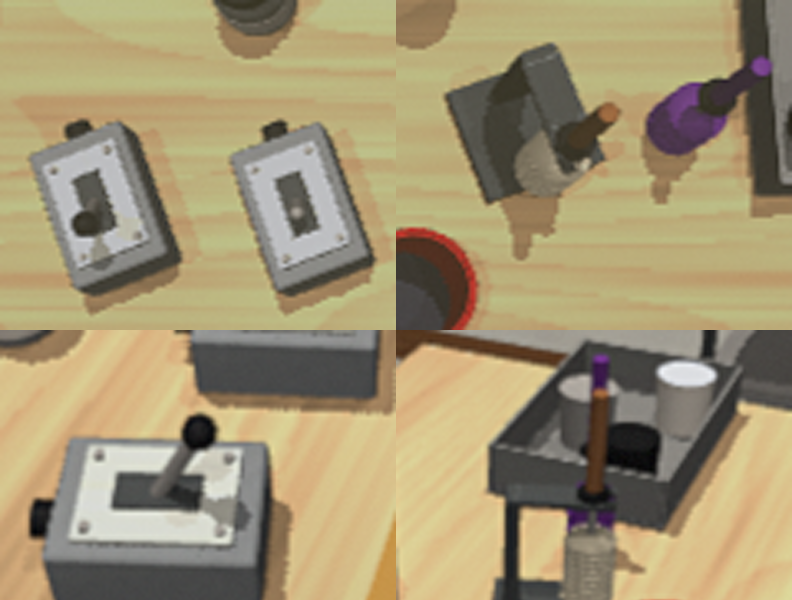

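The crop shows the ball at top pixel (110.8,227.3) and the fan box tilted about 20°. The hanger post is on the far side, so the fork opens towards the robot. The brush handle top is at top pixel (374.2,194.2). I'll compute positions from these pixels.

```bash
python3 - <<'E'
from h import *
T=ctrl.capture("top");S=ctrl.capture("side")
f=lambda p,o:np.array(p)/3.3+np.array(o)
t=lambda x,y,z:ray_z(T,f((x,y),(85,160)),z)[:2].round(1)
h=lambda x,y,z:ray_z(T,f((x-396,y),(310,160)),z)[:2].round(1)
print("ball",t(85,222,119),ray_z(S,f((200,102),(150,280)),119)[:2].round(1))
q=[t(33,155,56),t(122,122,56),t(173,258,56),t(80,292,56)];print("fan",q,np.mean(q,0))
for i in range(4):
    d=q[(i+1)%4]-q[i];print(np.hypot(*d).round(),np.degrees(np.arctan2(d[1],d[0])).round(1))
print("plate pts",[t(*p,63) for p in((48,162),(110,139),(154,243),(88,270))],np.mean([t(*p,63) for p in((48,162),(110,139),(154,243),(88,270))],0))
print("handle top",h(608,113,235),ray_z(S,f((204,63),(240,80)),235)[:2].round(1))
print("hang plate",h(447,95,12),h(489,203,12),h(605,158,12))
print("post", h(540,47,135),h(555,45,135),h(523,60,135))
print("purple top",h(762,66,235),"purple base",h(680,130,30))
# pot ellipse fits
for n,c,r in(("T",T,(230,170,295,240)),("S",S,(235,170,295,240))):
    im=c["img"][r[1]:r[3],r[0]:r[2]]; hsv=cv2.cvtColor(im,cv2.COLOR_RGB2HSV)
    m=((hsv[:,:,1]<60)).astype(np.uint8)
    cs=max(cv2.findContours(m,0,2)[0],key=cv2.contourArea);x,y,w,hh=cv2.boundingRect(cs);print(n,"bbox",x+r[0],y+r[1],w,hh)
    if n=="S":
        L=ray_z(S,(x+r[0]+w/2,y+r[1]+0.0),95);print("side rim far",L)
cn=lambda X:[proj(T,[X[0]+45*np.cos(a),X[1]+45*np.sin(a),95]) for a in np.linspace(0,6.28,60)]
for X in((540,-32),(545,-32)):
    for z in(0,95):
      for n,c in(("T",T),("S",S)):
        e=np.array([proj(c,[X[0]+45*np.cos(a),X[1]+45*np.sin(a),z]) for a in np.linspace(0,6.28,60)]);print(X,z,n,e.min(0).round(1),e.max(0).round(1))
E
```

```text
ball [480.5 349.9] [478.  351.5]
fan [array([544.9, 415.5]), array([572.3, 344.8]), array([460.9, 297.2]), array([433.7, 369.8])] [502.95  356.825]
76.0 -68.8
121.0 -156.9
78.0 110.5
120.0 22.3
plate pts [array([537.7, 400.5]), array([556.7, 351.6]), array([472. , 311.2]), array([450.4, 362.5])] [504.2  356.45]
handle top [ 539.6 -285.8] [ 537.7 -281.7]
hang plate [ 605.6 -211.1] [ 512.8 -243. ] [ 551.1 -342. ]
post [ 614.3 -263.8] [ 615.9 -275.4] [ 603.9 -250.2]
purple top [ 573.3 -395.4] purple base [ 571.4 -400.9]
T bbox 243 187 37 39
S bbox 245 179 37 50
side rim far [561.31887809 -72.89429429  95.        ]
(540, -32) 0 T [245.4 196.9] [277.6 228.5]
(540, -32) 0 S [247.8 206.6] [281.3 229.3]
(540, -32) 95 T [244.9 189.1] [279.6 223.1]
(540, -32) 95 S [247.  179.2] [282.5 201.3]
(545, -32) 0 T [245.4 195.1] [277.6 226.7]
(545, -32) 0 S [246.1 206.1] [279.6 228.7]
(545, -32) 95 T [244.9 187.2] [279.6 221.2]
(545, -32) 95 S [245.2 178.8] [280.6 200.8]
```

Estimates: the fan box is at (503.5,356.6) with yaw about 21.5°, and its ball is near (479,350). The pot is at (544,-31). The brush is at (541,-286), and the hanger's yaw is about 20°. The tool's yaw is already 19.4°, so I can keep it. I'll shut the gripper and travel to the near side of the ball.

Call:
{"fn": "send_rows", "kwargs": {
  "targets": [
    [1,0.013,-0.0175,0,0,0,0],
    [1,0.026,-0.035,0,0,0,0],
    [1,0.026,-0.035,0,0,0,0],
    [1,0.026,-0.035,0,0,0,0],
    [1,0.026,-0.035,0,0,0,0],
    [1,0.026,-0.035,0,0,0,0],
    [1,0.026,-0.035,0,0,0,0],
    [1,0.026,-0.035,0,0,0,0],
    [1,0.026,-0.035,0,0,0,0],
    [1,0.026,-0.035,0,0,0,0]
  ],
  "squeeze": 40
}}

```text
time_s: 3.55
eef_pos: [297.1, -98.2, 203.8]
ee_rot: [0.0, 0.986, 0.168, 0.0]
force: [0.1, -0.2, 0.1]
grip_width: -0.001
grip_force: 0.0
```

Call:
{"fn": "send_rows", "kwargs": {
  "targets": [
    [1,0.026,-0.035,0,0,0,0],
    [1,0.026,-0.035,0,0,0,0],
    [1,0.026,-0.035,0,0,0,0],
    [1,0.026,-0.035,0,0,0,0],
    [1,0.026,-0.035,0,0,0,0],
    [1,0.026,-0.035,0,0,0,0],
    [1,0.026,-0.035,0,0,0,0],
    [1,0.026,-0.035,0,0,0,0],
    [1,0.026,-0.035,0,0,0,0],
    [1,0,0,0,0,0,0]
  ]
}}

```text
time_s: 4.8
eef_pos: [413.0, 277.2, 203.1]
ee_rot: [-0.0, 0.985, 0.17, -0.0]
force: [0.3, -0.2, -0.6]
grip_width: 0.0
grip_force: 0.0
```

Call:
{"fn": "send_rows", "kwargs": {
  "targets": [
    [1,0.018,-0.023,0,0,0,0],
    [1,0.018,-0.023,0,0,0,0],
    [1,0,0,0,0,0,0],
    [1,0,0,0.02,0,0,0],
    [1,0,0,0.02,0,0,0],
    [1,0,0,0.02,0,0,0],
    [1,0,0,0.02,0,0,0],
    [1,0,0,0.016,0,0,0],
    [1,0,0,0,0,0,0],
    [1,0,0,0,0,0,0]
  ]
}}

```text
time_s: 6.05
eef_pos: [432.0, 330.7, 108.4]
ee_rot: [-0.0, 0.986, 0.168, 0.001]
force: [0.4, 0.0, -0.7]
grip_width: 0.002
grip_force: 0.0
```

```bash
python3 - <<'E'
from h import *
T=ctrl.capture("top");S=ctrl.capture("side")
a=cv2.resize(T["img"][170:300,85:235],None,fx=2.6,fy=2.6);b=cv2.resize(S["img"][230:360,140:290],None,fx=2.6,fy=2.6)
cv2.imwrite("pics/pre.png",np.hstack([a,b])[:,:,::-1])
E
```

```text
(no output)
```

View pics/pre.png

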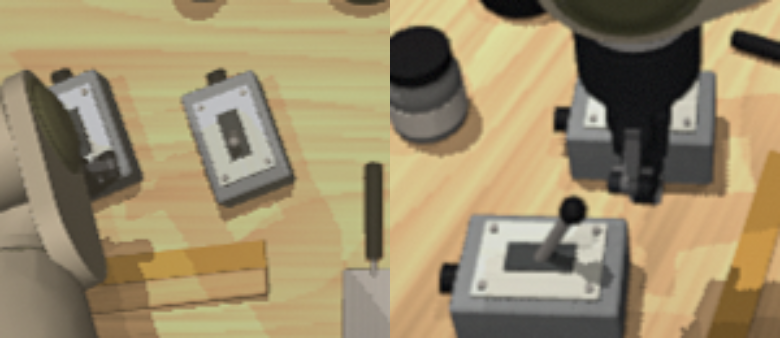

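The side view shows the shut fingertips at crop (635,185), up and right of the ball at (572,211). I'll check that against the projection.

```bash
python3 - <<'E'
from h import *
S=ctrl.capture("side")
for X in([432,330.7,108.4],[479,350,119],[477.5,346,119]):
    u=proj(S,X);print(X,u,(u-[140,230])*2.6+[390,0])
E
```

```text
[432, 330.7, 108.4] [239.23067927 314.36050045] [647.9997661  219.33730118]
[479, 350, 119] [210.5517575  310.04213173] [573.43456949 208.10954251]
[477.5, 346, 119] [212.39294108 308.58744525] [578.22164681 204.32735766]
```

The lateral alignment is good. The fingertip looks a little high, so I'll lower it 12 mm, then push slowly 72 mm along tool x and back off.

Call:
{"fn": "send_rows", "kwargs": {
  "targets": [
    [1,0,0,0.006,0,0,0],
    [1,0,0,0.006,0,0,0],
    [1,0.01,0,0,0,0,0],
    [1,0.01,0,0,0,0,0],
    [1,0.01,0,0,0,0,0],
    [1,0.01,0,0,0,0,0],
    [1,0.008,0,0,0,0,0],
    [1,0.008,0,0,0,0,0],
    [1,0.008,0,0,0,0,0],
    [1,0.008,0,0,0,0,0]
  ]
}}

```text
time_s: 7.45
eef_pos: [504.5, 358.3, 103.3]
ee_rot: [-0.003, 0.986, 0.169, 0.008]
force: [0.8, 7.7, 32.1]
grip_width: -0.003
grip_force: 11.7
```

```bash
python3 - <<'E'
from h import *
S=ctrl.capture("side")
cv2.imwrite("pics/push.png",cv2.resize(S["img"][230:360,140:290],None,fx=3,fy=3)[:,:,::-1]);s=ctrl.sense();print(s["eef_pos"],s["force"])
E
```

```text
[504.09701207 357.40776464 101.29610449] [ 0.0974321  -0.45134562  0.30272344]
```

View pics/push.png

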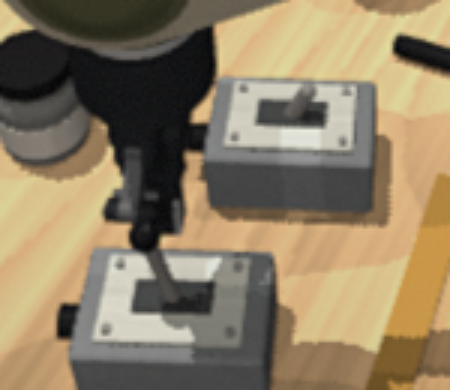

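The long lever is now over on its far side and the short lever is untouched. I'll rise straight up, then travel to above the brush with the gripper opening.

Call:
{"fn": "send_rows", "kwargs": {
  "targets": [
    [1,0,0,-0.015,0,0,0],
    [1,0,0,-0.03,0,0,0],
    [1,0,0,-0.045,0,0,0],
    [1,0,0,-0.045,0,0,0],
    [1,0,0,-0.045,0,0,0],
    [-1,-0.009,0.031,0,0,0,0],
    [-1,-0.009,0.031,0,0,0,0],
    [-1,-0.009,0.031,0,0,0,0],
    [-1,-0.009,0.031,0,0,0,0],
    [-1,-0.009,0.031,0,0,0,0]
  ]
}}

```text
time_s: 8.75
eef_pos: [508.3, 192.4, 275.8]
ee_rot: [0.0, 0.986, 0.169, -0.0]
force: [-0.3, 0.3, -0.5]
grip_width: 1.003
grip_force: 0.0
```

Call:
{"fn": "send_rows", "kwargs": {
  "targets": [
    [-1,-0.009,0.031,0,0,0,0],
    [-1,-0.009,0.031,0,0,0,0],
    [-1,-0.009,0.031,0,0,0,0],
    [-1,-0.009,0.031,0,0,0,0],
    [-1,-0.009,0.031,0,0,0,0],
    [-1,-0.009,0.031,0,0,0,0],
    [-1,-0.009,0.031,0,0,0,0],
    [-1,-0.009,0.031,0,0,0,0],
    [-1,0,0,0,0,0,0],
    [-1,0,0,0,0,0,0]
  ]
}}

```text
time_s: 10.0
eef_pos: [523.0, -63.9, 275.7]
ee_rot: [-0.0, 0.986, 0.169, -0.0]
force: [0.6, 0.5, -0.4]
grip_width: 1.002
grip_force: 0.0
```

```bash
python3 - <<'E'
from h import *
S=ctrl.capture("side");T=ctrl.capture("top")
cv2.imwrite("pics/mid.png",np.hstack([T["img"][150:280,80:440],S["img"][90:370,140:350][:130*0+280][::1][:280][:,:][:130] if 0 else cv2.resize(S["img"][280:380,150:270],(156,130))])[:,:,::-1])
for q in("fan_lever_tip",):
  for n,c in(("T",T),("S",S)):
    for d in ctrl.landmark_of(q,c)[:2]: print(n,d["score"],d["point"],ray_z(c,d["point"],119))
print("expected on",proj(T,[529.5,367,119]),proj(S,[529.5,367,119]))
s=ctrl.sense();print(s["eef_pos"],s["joints"])
E
```

```text
T 0.66 [102.7, 206.9] [532.68500874 373.88195967 119.        ]
T 0.58 [367.9, 196.2] [ 560.6584602  -301.06035828  119.        ]
S 0.51 [179.6, 307.8] [531.95056692 368.61261365 119.        ]
expected on [105.3200919  208.13152946] [181.2538417  307.57731901]
[523.07829409 -63.59669535 275.74415053] [-3.43573677e-01  2.76465133e-01  1.35946376e+00  7.48560264e-05
  1.50562389e+00  8.87404324e-01]
```

View pics/mid.png

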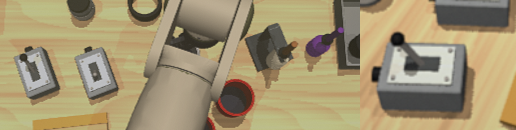

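The fan lever is confirmed ON, with the ball at (532,370). Next I'll move above the brush.

Call:
{"fn": "send_rows", "kwargs": {
  "targets": [
    [-1,-0.007,0.027,0,0,0,0],
    [-1,-0.007,0.027,0,0,0,0],
    [-1,-0.007,0.027,0,0,0,0],
    [-1,-0.007,0.027,0,0,0,0],
    [-1,-0.007,0.027,0,0,0,0],
    [-1,-0.007,0.027,0,0,0,0],
    [-1,-0.007,0.027,0,0,0,0],
    [-1,-0.007,0.027,0,0,0,0],
    [-1,0,0,0,0,0,0],
    [-1,0,0,0,0,0,0]
  ]
}}

```text
time_s: 11.45
eef_pos: [542.2, -285.7, 275.6]
ee_rot: [-0.0, 0.986, 0.169, -0.0]
force: [1.0, 0.3, -0.6]
grip_width: 0.999
grip_force: 0.0
```

```bash
python3 - <<'E'
from h import *
S=ctrl.capture("side");T=ctrl.capture("top")
cv2.imwrite("pics/pregrasp.png",np.hstack([cv2.resize(T["img"][130:260,290:440],None,fx=2.6,fy=2.6),cv2.resize(S["img"][20:150,225:375],None,fx=2.6,fy=2.6)])[:,:,::-1])
s=ctrl.sense();print(s["eef_pos"],proj(S,s["eef_pos"]))
print("brush top",proj(S,[541,-286,235]))
E
```

```text
[ 542.25144139 -285.57434625  275.93029042] [301.6213295   84.30273948]
brush top [301.19009252  98.24913057]
```

View pics/pregrasp.png

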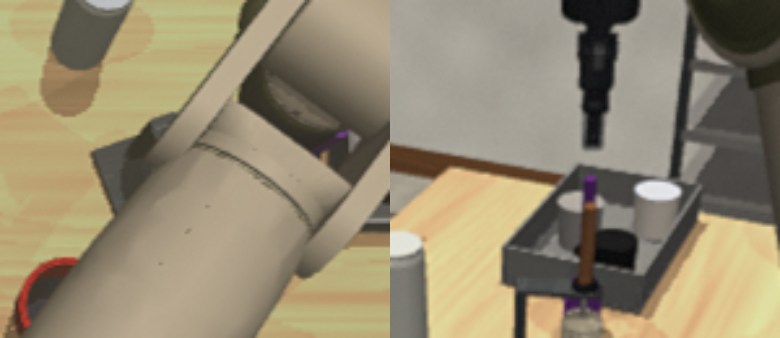

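The gripper is centred over the brown handle, at side crop (588,240), and the purple one is farther back. I'll lower 94 mm and close.

Call:
{"fn": "send_rows", "kwargs": {
  "targets": [
    [-1,0,0,0.02,0,0,0],
    [-1,0,0,0.02,0,0,0],
    [-1,0,0,0.02,0,0,0],
    [-1,0,0,0.02,0,0,0],
    [-1,0,0,0.014,0,0,0],
    [-1,0,0,0,0,0,0],
    [1,0,0,0,0,0,0],
    [1,0,0,0,0,0,0],
    [1,0,0,0,0,0,0],
    [1,0,0,0,0,0,0]
  ],
  "squeeze": 45
}}

```text
time_s: 12.8
eef_pos: [542.1, -286.7, 181.9]
ee_rot: [0.0, 0.986, 0.169, 0.0]
force: [-0.8, 2.1, 2.9]
grip_width: 0.169
grip_force: 43.8
```

Call:
{"fn": "send_rows", "kwargs": {
  "targets": [
    [1,0,0,0,0,0,0],
    [1,0,0,0,0,0,0],
    [1,0,0,-0.004,0,0,0],
    [1,0,0,-0.004,0,0,0],
    [1,0,0,-0.004,0,0,0],
    [1,0,0,-0.004,0,0,0],
    [1,0,0,0,0,0,0],
    [1,0,0,0,0,0,0],
    [1,0,0,0,0,0,0],
    [1,0,0,0,0,0,0]
  ]
}}

```text
time_s: 14.05
eef_pos: [542.0, -286.6, 197.5]
ee_rot: [-0.0, 0.986, 0.169, -0.0]
force: [-0.2, -0.2, -1.0]
grip_width: 0.17
grip_force: 43.9
```

```bash
python3 - <<'E'
from h import *
S=ctrl.capture("side")
cv2.imwrite("pics/grasp.png",cv2.resize(S["img"][50:200,240:380],None,fx=3,fy=3)[:,:,::-1])
s=ctrl.sense();print(s["eef_pos"],s["force"],s["wrist_torque"],s["grip_width"],s["grip_force"])
E
```

```text
[ 542.04399773 -286.61089271  197.50966686] [-0.28759986 -0.96935182 -0.2055532 ] [-0.05639135 -0.04313484  0.03014576] 0.17113473793962664 43.887165784835815
```

View pics/grasp.png

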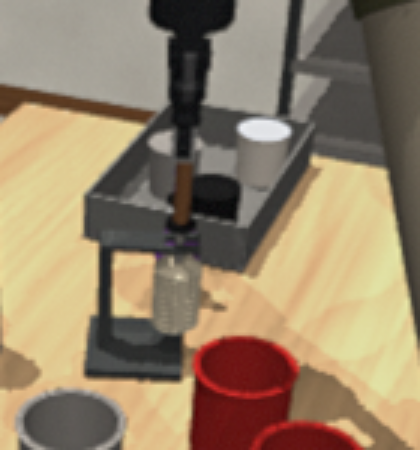

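The brush is held and the collar is clear of the prongs. I'll draw it out 70 mm, lift it 115 mm, then carry it to the pot.

Call:
{"fn": "send_rows", "kwargs": {
  "targets": [
    [1,-0.008,0,0,0,0,0],
    [1,-0.014,0,0,0,0,0],
    [1,-0.016,0,0,0,0,0],
    [1,-0.016,0,0,0,0,0],
    [1,-0.016,0,0,0,0,0],
    [1,0,0,0,0,0,0],
    [1,0,0,-0.02,0,0,0],
    [1,0,0,-0.035,0,0,0],
    [1,0,0,-0.035,0,0,0],
    [1,0,0,-0.025,0,0,0]
  ]
}}

```text
time_s: 15.35
eef_pos: [476.5, -309.8, 314.3]
ee_rot: [0.001, 0.986, 0.169, 0.001]
force: [-0.4, 0.2, -1.0]
grip_width: 0.165
grip_force: 44.0
```

Call:
{"fn": "send_rows", "kwargs": {
  "targets": [
    [1,0.01,-0.015,0,0,0,0],
    [1,0.019,-0.029,0,0,0,0],
    [1,0.019,-0.029,0,0,0,0],
    [1,0.019,-0.029,0,0,0,0],
    [1,0.019,-0.029,0,0,0,0],
    [1,0.019,-0.029,0,0,0,0],
    [1,0.019,-0.029,0,0,0,0],
    [1,0.019,-0.029,0,0,0,0],
    [1,0.014,-0.022,0,0,0,0],
    [1,0,0,0,0,0,0]
  ]
}}

```text
time_s: 16.6
eef_pos: [544.1, -28.9, 311.2]
ee_rot: [-0.001, 0.985, 0.17, -0.001]
force: [-0.2, -1.1, -0.6]
grip_width: 0.169
grip_force: 44.0
```

```bash
python3 - <<'E'
from h import *
S=ctrl.capture("side");T=ctrl.capture("top")
cv2.imwrite("pics/over.png",np.hstack([cv2.resize(T["img"][140:260,190:330],None,fx=2.5,fy=2.5),cv2.resize(S["img"][80:240,210:350],None,fx=2.5,fy=2.5)[-300:]])[:,:,::-1])
s=ctrl.sense();p=s["eef_pos"];print(p,s["force"],s["grip_width"])
b=p+[0,0,-170.];b[2]=p[2]-157
print("exp tip",b,proj(S,b),proj(T,b))
for n,c in(("S",S),("T",T)):
    for q,z in(("brush_tip",b[2]),("pot_rim",95),("pot_floor",5)):
        for d in ctrl.landmark_of(q,c)[:3]: print(n,q,round(d["score"],2),d["point"],ray_z(c,d["point"],z).round())
E
```

```text
[543.99246087 -30.93242944 311.63610457] [-0.31747406 -0.01337637 -0.65713973] 0.17266212492253008
exp tip [543.99246087 -30.93242944 154.63610457] [263.18283729 170.6775016 ] [262.30608683 199.65613574]
S brush_tip 0.98 [297.4, 144.2] [ 509. -179.  155.]
S brush_tip 0.73 [261.5, 174.6] [541. -14. 155.]
S pot_rim 0.9 [318.0, 169.2] [ 444. -173.   95.]
S pot_rim 0.71 [343.1, 205.8] [342. -52.  95.]
S pot_rim 0.6 [263.7, 191.0] [541. -27.  95.]
S pot_floor 0.67 [318.2, 199.9] [ 430. -155.    5.]
S pot_floor 0.67 [337.2, 224.3] [354. -80.   5.]
S pot_floor 0.44 [262.6, 108.4] [ 796. -600.    5.]
T brush_tip 0.72 [393.9, 197.6] [ 549. -356.  155.]
T pot_rim 0.9 [276.5, 282.1] [346. -67.  95.]
T pot_rim 0.73 [314.3, 246.3] [ 435. -164.   95.]
T pot_floor 0.84 [275.9, 281.1] [351. -70.   5.]
T pot_floor 0.61 [310.7, 249.7] [ 436. -166.    5.]
```

View pics/over.png

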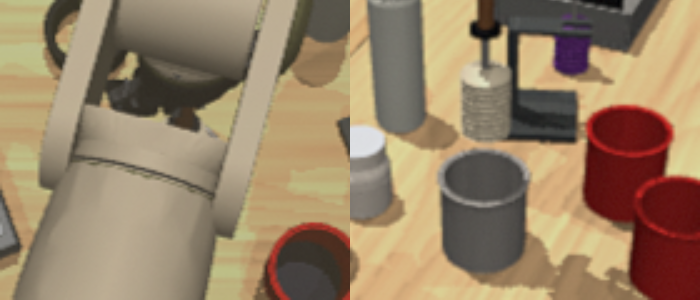

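The brush is laterally centred over the grey pot: bristles at side crop (486,100), mouth centre at (484,180). Going down.

Call:
{"fn": "send_rows", "kwargs": {
  "targets": [
    [1,0,0,0.012,0,0,0],
    [1,0,0,0.018,0,0,0],
    [1,0,0,0.018,0,0,0],
    [1,0,0,0.018,0,0,0],
    [1,0,0,0.018,0,0,0],
    [1,0,0,0.018,0,0,0],
    [1,0,0,0.016,0,0,0],
    [1,0,0,0.012,0,0,0],
    [1,0,0,0,0,0,0],
    [1,0,0,0,0,0,0]
  ]
}}

```text
time_s: 18.25
eef_pos: [544.6, -31.5, 183.1]
ee_rot: [0.0, 0.986, 0.169, 0.0]
force: [1.1, 0.1, -1.0]
grip_width: 0.17
grip_force: 44.0
```

Call:
{"fn": "send_rows", "kwargs": {
  "targets": [
    [1,0,0,0.004,0,0,0],
    [1,0,0,0.004,0,0,0],
    [1,0,0,0.004,0,0,0],
    [1,0,0,0.002,0,0,0],
    [1,0,0,0,0,0,0],
    [1,0,0,0,0,0,0],
    [1,0,0,0,0,0,0],
    [1,0,0,0,0,0,0],
    [1,0,0,0,0,0,0],
    [1,0,0,0,0,0,0]
  ]
}}

```text
time_s: 19.5
eef_pos: [544.4, -31.3, 168.6]
ee_rot: [-0.0, 0.986, 0.169, -0.0]
force: [0.2, -0.2, -0.6]
grip_width: 0.166
grip_force: 44.0
```

Call:
{"fn": "send_rows", "kwargs": {
  "targets": [
    [1,0,0,0.002,0,0,0],
    [1,0,0,0.002,0,0,0],
    [1,0,0,0.001,0,0,0],
    [1,0,0,0.001,0,0,0],
    [1,0,0,0,0,0,0],
    [1,0,0,0,0,0,0],
    [1,0,0,0,0,0,0],
    [1,0,0,0,0,0,0],
    [1,0,0,0,0,0,0],
    [1,0,0,0,0,0,0]
  ]
}}

```text
time_s: 20.75
eef_pos: [544.4, -31.4, 162.6]
ee_rot: [0.0, 0.986, 0.169, -0.0]
force: [0.6, 0.2, -1.1]
grip_width: 0.166
grip_force: 44.0
```

Call:
{"fn": "send_rows", "kwargs": {
  "targets": [
    [1,0,0,0.001,0,0,0],
    [1,0,0,0.001,0,0,0],
    [1,0,0,0.001,0,0,0],
    [1,0,0,0,0,0,0],
    [1,0,0,0,0,0,0],
    [1,0,0,0,0,0,0],
    [1,0,0,0,0,0,0],
    [1,0,0,0,0,0,0],
    [1,0,0,0,0,0,0],
    [1,0,0,0,0,0,0]
  ]
}}

```text
time_s: 22.0
eef_pos: [545.4, -31.5, 161.9]
ee_rot: [0.001, 0.986, 0.169, 0.002]
force: [-2.0, 0.6, 14.3]
grip_width: 0.164
grip_force: 45.6
```

The bristles touched the floor at TCP z of about 162. Now the strokes, 90 mm each.

Call:
{"fn": "send_rows", "kwargs": {
  "targets": [
    [1,0,0,-0.012,0,0,0],
    [1,0,0,-0.018,0,0,0],
    [1,0,0,-0.018,0,0,0],
    [1,0,0,-0.018,0,0,0],
    [1,0,0,-0.014,0,0,0],
    [1,0,0,-0.01,0,0,0],
    [1,0,0,0,0,0,0],
    [1,0,0,0,0,0,0],
    [1,0,0,0,0,0,0],
    [1,0,0,0,0,0,0]
  ]
}}

```text
time_s: 23.25
eef_pos: [544.3, -31.4, 249.3]
ee_rot: [-0.0, 0.986, 0.169, -0.0]
force: [-0.8, -0.2, -0.8]
grip_width: 0.172
grip_force: 44.1
```

Call:
{"fn": "send_rows", "kwargs": {
  "targets": [
    [1,0,0,0.012,0,0,0],
    [1,0,0,0.018,0,0,0],
    [1,0,0,0.018,0,0,0],
    [1,0,0,0.018,0,0,0],
    [1,0,0,0.014,0,0,0],
    [1,0,0,0.006,0,0,0],
    [1,0,0,0.003,0,0,0],
    [1,0,0,0,0,0,0],
    [1,0,0,0,0,0,0],
    [1,0,0,0,0,0,0]
  ]
}}

```text
time_s: 24.5
eef_pos: [545.0, -31.4, 162.0]
ee_rot: [0.0, 0.986, 0.169, 0.001]
force: [-1.1, 0.5, 5.4]
grip_width: 0.167
grip_force: 44.8
```

Call:
{"fn": "send_rows", "kwargs": {
  "targets": [
    [1,0,0,-0.012,0,0,0],
    [1,0,0,-0.018,0,0,0],
    [1,0,0,-0.018,0,0,0],
    [1,0,0,-0.018,0,0,0],
    [1,0,0,-0.014,0,0,0],
    [1,0,0,-0.009,0,0,0],
    [1,0,0,0,0,0,0],
    [1,0,0,0,0,0,0],
    [1,0,0,0,0,0,0],
    [1,0,0,0,0,0,0]
  ]
}}

```text
time_s: 25.75
eef_pos: [544.3, -31.4, 249.3]
ee_rot: [-0.0, 0.986, 0.169, -0.0]
force: [0.1, -0.1, -1.9]
grip_width: 0.168
grip_force: 44.1
```

Call:
{"fn": "send_rows", "kwargs": {
  "targets": [
    [1,0,0,0.012,0,0,0],
    [1,0,0,0.018,0,0,0],
    [1,0,0,0.018,0,0,0],
    [1,0,0,0.018,0,0,0],
    [1,0,0,0.014,0,0,0],
    [1,0,0,0.006,0,0,0],
    [1,0,0,0.003,0,0,0],
    [1,0,0,0,0,0,0],
    [1,0,0,0,0,0,0],
    [1,0,0,0,0,0,0]
  ]
}}

```text
time_s: 27.0
eef_pos: [545.0, -31.5, 162.0]
ee_rot: [0.0, 0.986, 0.169, 0.001]
force: [-0.8, 0.7, 5.6]
grip_width: 0.169
grip_force: 44.8
```

Two full strokes are done and the bristles are at the bottom. Releasing gently, then rising straight up.

Call:
{"fn": "send_rows", "kwargs": {
  "targets": [
    [1,0,0,-0.001,0,0,0],
    [1,0,0,0,0,0,0],
    [0.6,0,0,0,0,0,0],
    [0.5,0,0,0,0,0,0],
    [0.3,0,0,0,0,0,0],
    [0,0,0,0,0,0,0],
    [-0.3,0,0,0,0,0,0],
    [-0.3,0,0,0,0,0,0],
    [-0.3,0,0,0,0,0,0],
    [-0.3,0,0,0,0,0,0]
  ]
}}

```text
time_s: 28.25
eef_pos: [544.3, -31.4, 161.6]
ee_rot: [0.0, 0.986, 0.169, -0.0]
force: [-0.0, 0.2, -0.3]
grip_width: 0.647
grip_force: 0.0
```

Call:
{"fn": "send_rows", "kwargs": {
  "targets": [
    [-0.3,0,0,-0.01,0,0,0],
    [-0.3,0,0,-0.02,0,0,0],
    [-0.3,0,0,-0.02,0,0,0],
    [-0.3,0,0,-0.02,0,0,0],
    [-0.3,0,0,-0.02,0,0,0],
    [-0.3,0,0,-0.02,0,0,0],
    [-0.3,0,0,-0.02,0,0,0],
    [-0.3,0,0,-0.01,0,0,0],
    [-0.3,0,0,0,0,0,0],
    [-0.3,0,0,0,0,0,0]
  ]
}}

```text
time_s: 29.5
eef_pos: [544.1, -31.3, 300.9]
ee_rot: [-0.0, 0.986, 0.169, -0.001]
force: [-0.6, -1.3, -0.2]
grip_width: 0.653
grip_force: 0.0
```

```bash
python3 - <<'E'
from h import *
S=ctrl.capture("side")
cv2.imwrite("pics/final.png",cv2.resize(S["img"][60:384,130:400],None,fx=1.8,fy=1.8)[:,:,::-1])
s=ctrl.sense();print(s["eef_pos"],s["force"],s["time_s"])
E
```

```text
[544.14261596 -31.32069521 300.84298318] [-0.00476601  0.60143271  0.91699554] 29.55
```

View pics/final.png

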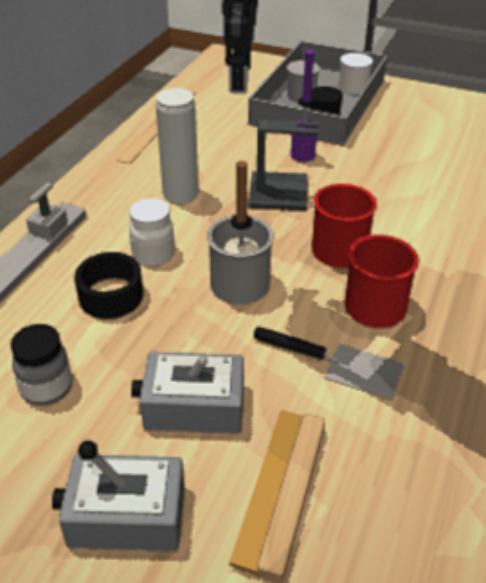

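The brush stands upright in the pot at (240,200), the fan lever is over at (88,450), everything else is undisturbed and the gripper is clear. Handing in.

```bash
python3 -c "
from rig import ctrl
print(ctrl.finish_job())"
```

```text
the job is handed in; nothing more can be done
None
```

The job is handed in at about 30 s of the 72 s limit: the extractor lever is clicked over to on, the pot has had its two full brush strokes, and the brush stands in it with its bristles at the bottom; the last picture showed the short lever, the pot and everything else where they were.

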